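# Fit the fresh protective window into the laser welding head

### The job

Fit the fresh protective window cell (green handle, clear glass) into the seat on top of the laser welding head. Set it upright on the seat with its two lugs across the raised rim, out of line with the keyways, press lightly so that the sprung seat gives a little but stays clear of its stop, and turn the cell until its lugs drop fully home in the keyways; then let go. Leave the scorched cell with the red handle where it lies.

Things in the scene. Friction and masses are not known exactly. Their poses are not given: they have to be found in the camera images.
- fresh_cell: Fresh window cell: round aluminium body, clear pale-blue glass, green handle bar, 0.13-0.25 kg, upright. Origin: centre of underside; z up, x along its two lugs (half-turn symmetric). Tapered foot 0-10 mm up, diameter 38 to 52; body to 20; lugs at 10-18 mm, 18 wide, to 44 mm from the axis; bar at 20-60 mm, 44 long in x, 14 thick in y: pinch it across the thickness, about 50 mm up.
- spent_cell: Scorched window cell: same shape, size and frame as the fresh one, but brown, spotted glass and a red handle bar. To be left alone. The two cells swap sides from run to run.
- seat (a point): Centre of the head's top at rim height, 90 mm above the bench, moving down with the sprung head. z up. Silver rim, outer diameter 104 mm, around a 60 mm bore 21 mm deep. Two keyways, 32 mm wide, 10 deep, black floor, cut the rim along +x and -x. Foot enters at any angle; a cell's origin is 10 mm below this point with lugs on the rim, 20 when home; lugs drop within 9 degrees of the keyways; start over 35 off.
- head (a joint): Downward travel of the sprung welding head (white, diameter 105 mm) in its fixed blue stand (foot diameter 140 mm; sleeve 120 mm, to 45 mm up; a dark connector low on its left side, to 80 mm from the axis). In m: 0 up, 0.018 at its stop. The spring starts to give at about 2.5 N and takes 0.6 N more per mm. Light pressure is 1 to 15 mm of travel; it rises again when released.
Things that resemble listed ones, but are neither listed nor needed, are in the scene too. Leave any orange look-alike of the fresh_cell alone.

How it is judged:
By the outcome, as a careful person would: the job done as asked, in the order asked, and still so for the second after the job is handed in, with the robot touching nothing.
It also fails if it takes over 43 s, if anything falls off the work surface, if the arm or the gripper's body presses on something with over 40 N, if the wrist force passes 120 N, or if a joint passes its speed limit or range.

### The arm

A 6-joint arm with a two-finger parallel gripper is mounted at the origin on the work surface. World frame = base frame: x ahead of the robot, y to its left, z up, the work surface at z = 0. Lengths are in m, angles in rad, forces in N, time in s.
With the tool pointing down it reaches from about 0.325 to 0.775 m from the base axis. Payload 5.5 kg.
Tool frame: the origin (TCP) lies where the fingers leave the gripper's body, on its centre line; the fingertips stand 73 mm ahead of it and the grasp point (between the pads) lies 54 mm ahead of it; z points along the fingers, y is the line along which they close (so a half turn about z gives the same grasp; the last joint's range is limited). The gripper opens to 85 mm and grips with 20 to 120 N. Pads are 22 mm wide; open, the fingers measure 114 mm over their backs; the gripper's body (76 mm by 85 mm) begins 54 mm behind the grasp point. The pads swing forward as they close: fully open they stand 13 mm farther back than shut.
Start: joints at [-1.169, 0.091, 1.231, -0, 1.82, -0.057], TCP at [0.266, -0.538, 0.304] pointing down, gripper open.
Joint ranges: [-2.87, 2.87], [-0.86, 2.18], [0.17, 2.46], [-1.51, 4.65], [0.06, 2.69], [-2.65, 2.65]. Speed limits (rad/s): [2.57, 2.57, 3.01, 3.14, 3.14, 3.14].

### API

Orientations are given as a rotation vector (axis times angle).
In Python, from bench import r, vision gives the robot as it stands.
- The arm moves only by the tool servo_tool, never from a script. Its argument "motion" is a list that holds one entry, the list of rows, each a list of 7 numbers: the shift along the tool's x, y, z normalised to -1 to 1, where 1 is 200 mm, then the turn, a rotation vector about the tool's x, y, z normalised to -1 to 1, where 1 is 90 degrees, then the opening, from 0 (shut) to 1 (fully open). In form: [[[x, y, z, rx, ry, rz, claw], ...]]. A call has 1 to 12 rows; each row is the pose to reach, as a shift and turn from the pose commanded when the call began, along the tool's axes at that moment; what a row does not reach only later rows make up. A row lasts 1/10 s, in which the tool goes at most 50 mm and 8.59 degrees, less where a joint would pass 70% of its speed; a pose out of reach is approached as far as the arm can. A call with a number of a shift or a turn outside -1 to 1 is refused whole. A call with a gripper value outside its range is refused whole. The fingers move at their own pace and stop on an object; the grip force is fixed at half the most. Time passes only in rows, so rows that repeat a pose let the fingers close. It gives the time, the measured TCP pose, the force, the opening and the grip force at its end, in the units of the state.
- r.read_state(): the state, without advancing time (a new reading comes with each control period).
- vision.snapshot(name): name is "scene" or "side" or "wrist"; returns (picture, depth): 384x512x3 uint8, red, green, blue; 384x512 float32, m along the optical axis (not along the pixel's ray), 0 where there is no reading.
- vision.calibration(name): a dict with "vfov" (degrees; the focal length in pixels is half the picture's height over the tangent of half this angle, whatever the lens; pixels are square), "cx", "cy" (the principal point, pixels), "R" (3x3) and "t" (3): a world point X has camera coordinates R X + t. Camera axes: x right, y down, z forward; pixel columns grow to the right and rows downward; lengths in m; the calibration is good to about 2 mm. A picture is of the moment at which its call begins: read the wrist's pose just before it. calibration takes no time and is no camera call; for the wrist camera it gives the pose at the moment of the call.
- r.hand_in(): hands the job in; it is judged then, once.
Trained networks look in the newest picture that a camera, given by its name, has taken for a name from the list of things; names that differ only in an ending like _2 or _b are one class to them, and where a whole thing is asked for, a point or a joint stands for the part that bears it (a point fixed in the world has none). Each returns a list of dicts, best first, with "confidence" (0 to 1); they miss things now and then, are a little off and sometimes report something else, mostly with a low value. They report only what shows in the picture. A call takes as long as a camera call. They do not tell look-alikes from the thing itself.
- vision.silhouettes(camera, thing): "region" (384x512 bool, what is visible of it).
- vision.mark_of(camera, thing): "xyz" ([x, y, z] in m, in world coordinates, good to about 4 mm: a listed point, or the origin of a listed thing).
The state is a dict: "t": time; "joint_pos": joint angles; "dq": joint speeds; "tau": joint torques, N m; "eef_pos": TCP position; "tcp_rot": TCP orientation; "contact_force": force on the tool from outside, world axes, zero at the start; "moment": the same for the moment, N m; "gripper_width": finger opening in m; "gripper_force": force on a finger pad.
Only numpy, scipy, OpenCV 4.12 (cv2) and the standard library are available. Lean on these libraries where they do the work, as an engineer would, in place of code of your own. Each camera call takes 0.05 s, during which the arm holds its last target. There are 200 camera calls.

## Working session

There is one attempt and no reset: what is moved stays moved. The work goes in short steps, Python scripts to look and compute and a tool call to move; the robot and the scene stay as the last step left them, time stands still between calls to the robot, and variables do not carry over. Pictures are saved under pics/ and viewed, at most 10 in all, crops included, and the job is handed in when it is done.

Besides the shell and the picture viewer there is one more tool, called after "Request:" in YAML: its name, and indented under it one key for each argument. servo_tool: Moves the arm, as the interface text tells. Scaled input: -1 to 1 covers 200 mm each way for a shift and 90 degrees each way for a turn. Its arguments: {"type":"object","properties":{"motion":{"type":"array"}},"required":["motion"]}

```bash
mkdir -p pics; python3 - <<'E'
from bench import r, vision
import cv2,numpy as np
s=r.read_state();print({k:np.round(s[k],3).tolist() for k in('t','eef_pos','tcp_rot','joint_pos','gripper_width','contact_force')})
ims=[]
for n in('scene','side'):
    p,d=vision.snapshot(n);np.savez('/tmp/'+n,p=p,d=d);ims.append(p)
    for t in('fresh_cell','spent_cell','seat'):
        for m in vision.mark_of(n,t)[:4]:
            c=vision.calibration(n);X=np.array(c['R'])@m['xyz']+c['t'];f=192/np.tan(np.radians(c['vfov']/2))
            print(n,t,np.round(m['xyz'],4),round(m['confidence'],2),np.round([c['cx']+f*X[0]/X[2],c['cy']+f*X[1]/X[2]]))
cv2.imwrite('pics/a.png',ims[0][...,::-1]);cv2.imwrite('pics/b.png',ims[1][...,::-1])
E
```

```text
{'t': 0.0, 'eef_pos': [0.266, -0.538, 0.303], 'tcp_rot': [-3.057, -0.714, 0.001], 'joint_pos': [-1.169, 0.092, 1.232, -0.0, 1.82, -0.057], 'gripper_width': 0.085, 'contact_force': [-0.259, 0.778, 0.052]}
scene fresh_cell [ 0.402  -0.2838  0.0047] 0.64 [120. 247.]
scene fresh_cell [ 0.5163 -0.262  -0.0019] 0.57 [151. 288.]
scene spent_cell [0.5463 0.2526 0.0016] 0.97 [359. 190.]
scene seat [ 0.5389 -0.0373  0.0895] 0.84 [250. 226.]
side fresh_cell [ 0.5131 -0.2682  0.001 ] 0.91 [271. 127.]
side fresh_cell [ 4.026e-01 -2.859e-01  1.000e-04] 0.57 [311. 129.]
side spent_cell [0.5464 0.2489 0.0046] 0.63 [209. 300.]
side seat [ 0.5356 -0.0327  0.0878] 0.65 [244. 167.]
```

View pics/a.png

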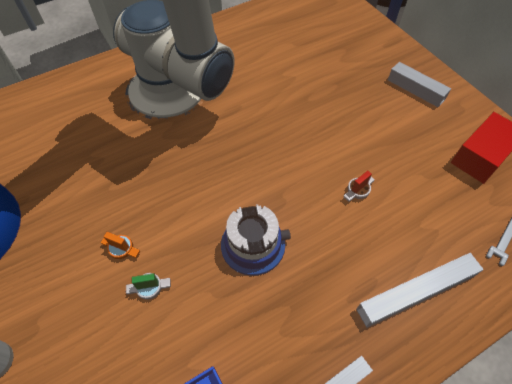

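View pics/b.png

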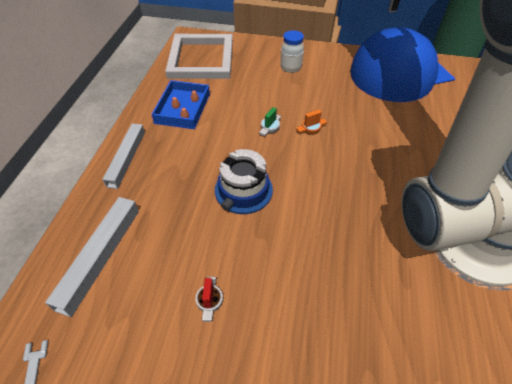

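The scene view shows the green-handled fresh cell at about (148,287), the orange look-alike at (119,245), the red spent cell at (360,186) and the seat at (252,230). The side view shows them at (271,122), (312,122), (208,297) and (244,165). Only two could be taken for the fresh cell: orange (119,245) and green (148,287). I choose green by its description.

```bash
cat > h.py <<'E'
import numpy as np
from bench import r,vision
from scipy.spatial.transform import Rotation as Ro
def world(n,d,c=None):
    c=c or vision.calibration(n);f=192/np.tan(np.radians(c['vfov']/2))
    v,u=np.mgrid[:384,:512];P=np.stack([(u-c['cx'])/f*d,(v-c['cy'])/f*d,d],-1)
    return (P-np.array(c['t']))@np.array(c['R'])
def pca(xy):
    m=xy.mean(0);w,V=np.linalg.eigh(np.cov((xy-m).T));return m,np.degrees(np.arctan2(V[1,1],V[0,1]))%180,np.sqrt(w)
E
python3 - <<'E'
from h import *
import cv2
for n in('scene','side'):
    z=np.load(f'/tmp/{n}.npz');p,d=z['p'].astype(int),z['d'];W=world(n,d)
    near=lambda a,b,R:(np.hypot(W[...,0]-a,W[...,1]-b)<R)&(d>0)
    g=near(.515,-.265,.06)&(p[...,1]>p[...,0]*1.4)&(p[...,1]>p[...,2]*1.3)
    m,a,s=pca(W[g][:,:2]);print(n,'green',g.sum(),m,a,s,W[g][:,2].min(),W[g][:,2].max())
    l=near(.515,-.265,.06)&(W[...,2]>.012)&(W[...,2]<.03)&~g
    print('body',l.sum(),pca(W[l][:,:2]))
    k=near(.537,-.035,.05)&(W[...,2]>.07)&(p.max(-1)<70)
    if k.sum()>5:print('key',k.sum(),pca(W[k][:,:2]))
    rim=near(.537,-.035,.06)&(W[...,2]>.085)&(p.min(-1)>110)
    (c,R)=cv2.minEnclosingCircle(W[rim][:,:2].astype(np.float32));print('rim',c,R,np.median(W[rim][:,2]))
s=r.read_state();print(Ro.from_rotvec(s['tcp_rot']).as_matrix().round(3))
c=vision.calibration('wrist');R=np.array(c['R']);print('wristcam pos',-R.T@c['t'],R.round(2))
p=np.load('/tmp/scene.npz')['p'];cr=lambda a:cv2.resize(a,(400,400),interpolation=3)
cv2.imwrite('pics/c.png',np.hstack([cr(p[220:310,90:180]),cr(p[190:280,207:297])])[...,::-1])
E
```

```text
scene green 158 [ 0.51814192 -0.26440434] 68.74282830024767 [0.0037884  0.01264578] 0.05039683027148279 0.06256259576010008
body 452 (array([ 0.52357352, -0.26504381]), np.float64(70.7764897597284), array([0.01020221, 0.02420646]))
key 300 (array([ 0.53529318, -0.02982151]), np.float64(158.03531986049362), array([0.0113525, 0.0350141]))
rim (0.5405784845352173, -0.03341133892536163) 0.052483998239040375 0.08934913363380602
side green 144 [ 0.51401088 -0.25619101] 63.74463115358097 [0.00408004 0.01211183] 0.024942618636652796 0.06302042484922385
body 209 (array([ 0.51195851, -0.25441868]), np.float64(60.20762069820565), array([0.01199799, 0.0219212 ]))
key 221 (array([ 0.53484825, -0.04187732]), np.float64(156.00382397956616), array([0.01195569, 0.0347452 ]))
rim (0.5373177528381348, -0.03396252542734146) 0.053813666105270386 0.09025988566505744
[[ 0.897  0.443 -0.   ]
 [ 0.443 -0.897  0.   ]
 [ 0.    -0.    -1.   ]]
wristcam pos [ 0.33267544 -0.50543887  0.37338481] [[ 0.44 -0.9  -0.  ]
 [-0.86 -0.42  0.29]
 [-0.26 -0.13 -0.96]]
```

View pics/c.png

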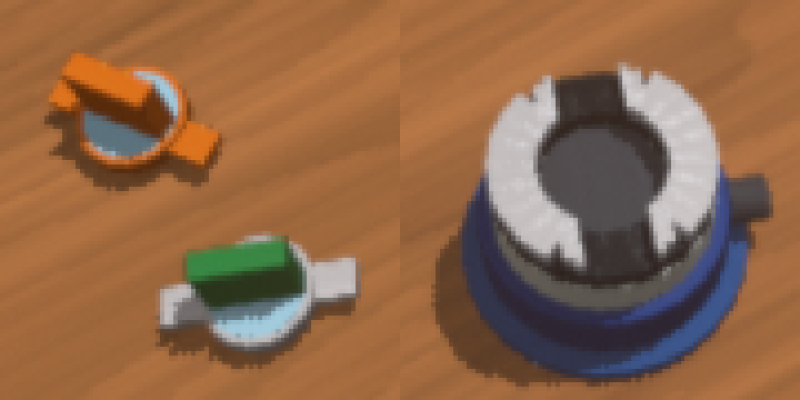

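The crop confirms the choice: green bar, pale-blue glass and aluminium lugs (scene (148,287)), next to the all-orange look-alike. The keyways run at about 157° and the cell's lugs at about 67°.

Request:
servo_tool:
  motion:
    - [[1,-0.4,-0.13,0,0,-0.45,1],[1,-0.4,-0.13,0,0,-0.45,1],[1,-0.4,-0.13,0,0,-0.45,1],[1,-0.4,-0.13,0,0,-0.45,1],[1,-0.4,-0.13,0,0,-0.45,1],[1,-0.4,-0.13,0,0,-0.45,1],[1,-0.4,-0.13,0,0,-0.45,1]]

```text
t: 1.1
eef_pos: [0.4095, -0.3777, 0.3299]
tcp_rot: [2.624, 1.727, -0.001]
contact_force: [0.3, 0.4, -0.0]
gripper_width: 0.0852
gripper_force: 0.0
```

Request:
servo_tool:
  motion:
    - [[0.75,0.26,0.4,0,0,0,1],[0.75,0.26,0.4,0,0,0,1],[0.75,0.26,0.4,0,0,0,1],[0.75,0.26,0.4,0,0,0,1],[0.75,0.26,0.4,0,0,0,1],[0.75,0.26,0.4,0,0,0,1]]

```text
t: 1.7
eef_pos: [0.5159, -0.2614, 0.2493]
tcp_rot: [-2.624, -1.726, 0.002]
contact_force: [-0.1, -1.0, 0.2]
gripper_width: 0.0851
gripper_force: 0.0
```

```bash
cat >> h.py <<'E'
def look(name):
    import cv2
    s=r.read_state();c=vision.calibration('wrist');p,d=vision.snapshot('wrist')
    cv2.imwrite(f'pics/{name}.png',p[...,::-1]);T=Ro.from_rotvec(s['tcp_rot']).as_matrix()
    return s,p.astype(int),d,world('wrist',d,c),T
E
python3 - <<'E'
from h import *
s,p,d,W,T=look('w1')
print(s['eef_pos'],T.round(3))
n=(np.hypot(W[...,0]-.515,W[...,1]+.262)<.06)&(d>0)
g=n&(p[...,1]>p[...,0]*1.4)&(p[...,1]>p[...,2]*1.3)&(W[...,2]>.055)
m,a,sd=pca(W[g][:,:2]);print('top',g.sum(),m,a,sd*3.46)
b=n&(W[...,2]>.012)&(W[...,2]<.03)&~(g)
print('body',b.sum(),pca(W[b][:,:2]))
for t in vision.mark_of('wrist','fresh_cell')[:3]:print(t)
rel=np.r_[m,.05]-s['eef_pos'];print('tool shift to grasp',T.T@rel-[0,0,.054])
E
```

```text
[ 0.51588266 -0.26137874  0.24929719] [[ 0.396  0.918 -0.002]
 [ 0.918 -0.396 -0.   ]
 [-0.001 -0.001 -1.   ]]
top 764 [ 0.51488324 -0.26196982] 100.55615379355605 [0.03853132 0.04578933]
body 1786 (array([ 0.51834851, -0.25942026]), np.float64(69.91278850505073), array([0.01352994, 0.0208849 ]))
{'xyz': [0.4045, -0.2877, -0.0016], 'confidence': 0.76}
{'xyz': [0.5141, -0.2639, 0.004], 'confidence': 0.66}
tool shift to grasp [-0.00080018 -0.00038747  0.14529859]
```

View pics/w1.png

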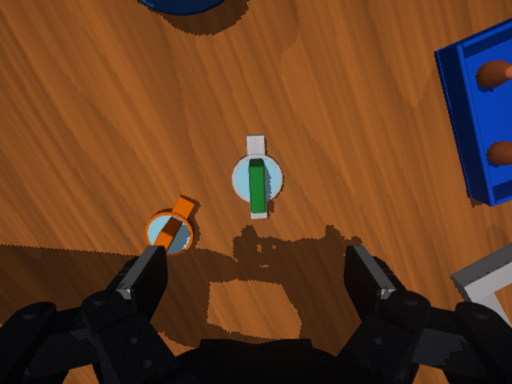

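Wrist view: the green bar is at about (258,185), nearly upright in the image. Orange is at (170,232), clear of the fingers' path. I'll clean up the bar mask.

```bash
python3 - <<'E'
from h import *
import cv2
s,p,d,W,T=look('w2')
box=np.zeros_like(d,bool);box[145:225,235:285]=1
g=box&(p[...,1]>p[...,0]*1.4)&(p[...,1]>p[...,2]*1.3)
g2=g&(abs(W[...,2]-.06)<.005)
for q in(g,g2):
    m,a,sd=pca(W[q][:,:2]);print(q.sum(),m,a,sd*3.46,np.percentile(W[q][:,2],[5,50,95]))
    print(cv2.minAreaRect((W[q][:,:2]*1000).astype(np.float32)))
l=box.copy();l[130:225,235:285]=1;l&=(p.min(-1)>110)&(W[...,2]>.008)&(W[...,2]<.03)
m2,a2,_=pca(W[l][:,:2]);print('lugs+body',l.sum(),m2,a2)
print(T.T@(np.r_[m,.05]-s['eef_pos'])-[0,0,.054])
E
```

```text
780 [ 0.51715344 -0.26154512] 69.31110763024492 [0.01320931 0.04803125] [0.03996959 0.05946383 0.06074369]
((525.6007080078125, -239.02752685546875), (98.20313262939453, 13.421554565429688), 69.41223907470703)
693 [ 0.51630625 -0.26380548] 69.43054872197051 [0.01336359 0.043217  ] [0.05820644 0.05957732 0.06076266]
((515.9375610351562, -264.7526550292969), (43.242794036865234, 13.421554565429688), 69.41223907470703)
lugs+body 1406 [ 0.51842579 -0.2575699 ] 66.7249716216033
[-0.00122353  0.00094322  0.14676846]
```

Request:
servo_tool:
  motion:
    - [[-0.01,0.005,0.2,0,0,-0.03,1],[-0.01,0.005,0.4,0,0,-0.03,1],[-0.01,0.005,0.55,0,0,-0.03,1],[-0.01,0.005,0.68,0,0,-0.03,1],[-0.01,0.005,0.73,0,0,-0.03,1],[-0.01,0.005,0.73,0,0,-0.03,1],[-0.01,0.005,0.73,0,0,-0.03,0.1],[-0.01,0.005,0.73,0,0,-0.03,0.1],[-0.01,0.005,0.73,0,0,-0.03,0.1],[-0.01,0.005,0.73,0,0,-0.03,0.1],[-0.01,0.005,0.73,0,0,-0.03,0.1],[-0.01,0.005,0.73,0,0,-0.03,0.1]]

```text
t: 3.05
eef_pos: [0.5169, -0.2626, 0.1046]
tcp_rot: [2.581, 1.79, 0.001]
contact_force: [-1.7, 1.3, 2.5]
gripper_width: 0.0131
gripper_force: 59.4
```

Request:
servo_tool:
  motion:
    - [[0,0,-0.2,0,0,0,0.1],[0,0,-0.45,0,0,0,0.1],[0,0,-0.7,0,0,0,0.1],[0.2,-0.08,-0.75,0,0,0,0.1],[0.4,-0.16,-0.75,0,0,0,0.1],[0.6,-0.24,-0.75,0,0,0,0.1],[0.75,-0.29,-0.75,0,0,0,0.1],[0.8,-0.3,-0.75,0,0,0,0.1],[0.8,-0.3,-0.75,0,0,0,0.1],[0.8,-0.3,-0.75,0,0,0,0.1]]

```text
t: 4.05
eef_pos: [0.5165, -0.0924, 0.2534]
tcp_rot: [-2.582, -1.79, 0.002]
contact_force: [-0.3, -0.9, -2.2]
gripper_width: 0.0131
gripper_force: 59.4
```

```bash
python3 - <<'E'
from h import *
import cv2
s,p,d,W,T=look('w3');print(s['eef_pos'],s['tcp_rot'],s['gripper_width'])
L=(W-np.array(s['eef_pos']))@T
n=(np.hypot(W[...,0]-.539,W[...,1]+.034)<.065)&(d>0)
rim=n&(abs(W[...,2]-.09)<.005)&(p.min(-1)>90)
print('rim',rim.sum(),cv2.minEnclosingCircle(W[rim][:,:2].astype(np.float32)),np.median(W[rim][:,2]),pca(W[rim][:,:2]))
k=n&(W[...,2]>.075)&(W[...,2]<.086)&(p.max(-1)<90)
print('key',k.sum(),pca(W[k][:,:2]))
fl=n&(W[...,2]>.06)&(W[...,2]<.075);print('bore',fl.sum(),cv2.minEnclosingCircle(W[fl][:,:2].astype(np.float32)) if fl.sum() else 0)
for t in vision.mark_of('wrist','seat')[:2]:print(t)
g=(p[...,1]>p[...,0]*1.4)&(p[...,1]>p[...,2]*1.3)&(L[...,2]<.11)&(d>0)
print('bar L',g.sum(),L[g].min(0),L[g].max(0),L[g].mean(0))
E
```

```text
[ 0.51649255 -0.09236037  0.25338715] [-2.58159129e+00 -1.79023119e+00  1.71912874e-03] 0.013111545409783622
rim 6955 ((0.5402457118034363, -0.03420471027493477), 0.0524829663336277) 0.089726892112272 (array([ 0.54346756, -0.02575595]), np.float64(70.98441092964602), array([0.02530562, 0.03251879]))
key 2900 (array([ 0.54043343, -0.0342863 ]), np.float64(159.63946611400348), array([0.0129706, 0.0387867]))
bore 4688 ((0.5401281714439392, -0.034190550446510315), 0.030749525874853134)
{'xyz': [0.5408, -0.0299, 0.0876], 'confidence': 0.57}
bar L 3604 [-0.02389551 -0.05527249 -0.02222341] [0.01988591 0.0384465  0.08220268] [0.00413312 0.00024075 0.04738021]
```

View pics/w3.png

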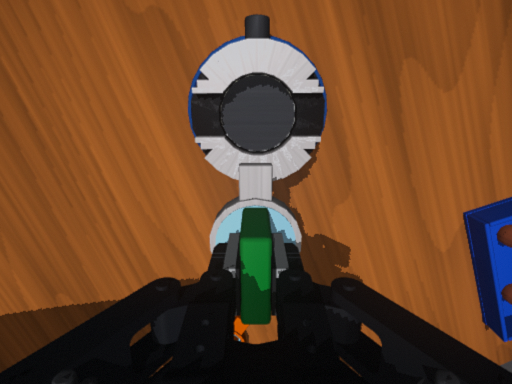

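The wrist view shows the seat centred at (257,112), keyways at left and right (208 and 310,112), and the held cell's lug pointing up at (256,180), 90° from the keyways. I'll place it 45° off first.

Request:
servo_tool:
  motion:
    - [[0.1,0,0,0,0,-0.09,0.1],[0.2,0,0,0,0,-0.18,0.1],[0.3,0,0,0,0,-0.27,0.1],[0.32,0,0,0,0,-0.36,0.1],[0.32,0,0,0,0,-0.45,0.1],[0.32,0,0,0,0,-0.5,0.1],[0.32,0,0.1,0,0,-0.5,0.1],[0.32,0,0.2,0,0,-0.5,0.1],[0.32,0,0.28,0,0,-0.5,0.1],[0.32,0,0.28,0,0,-0.5,0.1]]

```text
t: 5.15
eef_pos: [0.5379, -0.0325, 0.1945]
tcp_rot: [-1.699, -2.637, 0.004]
contact_force: [-0.7, 1.0, -2.6]
gripper_width: 0.0131
gripper_force: 59.2
```

```bash
python3 - <<'E'
from h import *
import cv2
s,p,d,W,T=look('w4');print(s['eef_pos'],T.round(3),s['contact_force'])
p2,_=vision.snapshot('side');p3,_=vision.snapshot('scene')
cr=lambda a:cv2.resize(a,(260,300),interpolation=3)
q=np.hstack([cv2.resize(p.astype(np.uint8),(280,210)) if 0 else cv2.resize(p.astype(np.uint8)[:, 50:460],(280,300)),cr(p2[100:220,192:296]),cr(p3[150:270,200:304])])
cv2.imwrite('pics/d.png',q[...,::-1])
E
```

```text
[ 0.53787372 -0.03249941  0.19448189] [[-0.413  0.911 -0.006]
 [ 0.911  0.413  0.001]
 [ 0.003 -0.005 -1.   ]] [-0.66092902  0.99575335 -2.62551311]
```

View pics/d.png

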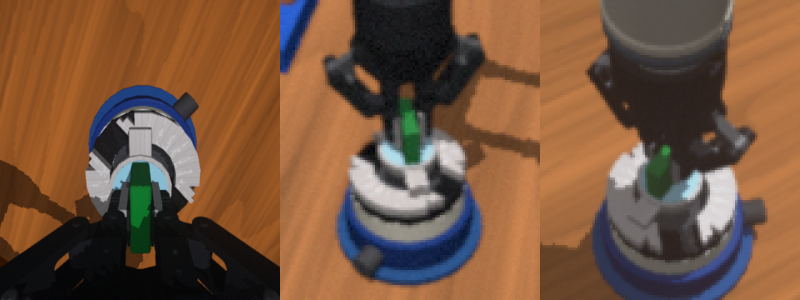

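The cell is centred above the bore, with its lugs over the rim and about 45° off the keyways; the foot is already at the bore's mouth. Next is the press of about 8 mm.

Request:
servo_tool:
  motion:
    - [[0,0.007,0.02,0,0,0,0.1],[0,0.007,0.04,0,0,0,0.1],[0,0.007,0.055,0,0,0,0.1],[0,0.007,0.07,0,0,0,0.1],[0,0.007,0.08,0,0,0,0.1],[0,0.007,0.09,0,0,0,0.1],[0,0.007,0.09,0,0,0,0.1],[0,0.007,0.09,0,0,0,0.1]]

```text
t: 6.1
eef_pos: [0.5402, -0.0311, 0.1804]
tcp_rot: [1.7, 2.642, 0.0]
contact_force: [-1.9, 0.9, 3.4]
gripper_width: 0.013
gripper_force: 60.1
```

Request:
servo_tool:
  motion:
    - [[0,0,0.015,0,0,-0.05,0.1],[0,0,0.015,0,0,-0.11,0.1],[0,-0.002,0.015,0,0,-0.17,0.1],[-0.002,-0.004,0.015,0,0,-0.23,0.1],[-0.003,-0.006,0.015,0,0,-0.29,0.1],[-0.005,-0.008,0.015,0,0,-0.35,0.1],[-0.005,-0.008,0.015,0,0,-0.41,0.1],[-0.005,-0.008,0.015,0,0,-0.46,0.1],[-0.005,-0.008,0.015,0,0,-0.5,0.1],[-0.005,-0.008,0.015,0,0,-0.5,0.1],[-0.005,-0.008,0.015,0,0,-0.5,0.1]]

```text
t: 7.2
eef_pos: [0.5391, -0.0327, 0.1764]
tcp_rot: [-0.562, -3.09, 0.0]
contact_force: [-0.3, -1.1, -1.9]
gripper_width: 0.0131
gripper_force: 59.4
```

```bash
cat > m.py <<'E'
from h import *
s,p,d,W,T=look('tmp');print(s['t'],np.round(s['eef_pos'],4),np.degrees(np.arctan2(T[1,0],T[0,0])),np.round(s['contact_force'],1))
n=(np.hypot(W[...,0]-.5402,W[...,1]+.0342)<.052)&(d>0)
rim=n&(p.min(-1)>90)&(W[...,2]>.06)&(W[...,2]<.11)
L=(W-np.array([.5402,-.0342,0]))@np.array([[np.cos(2.786),-np.sin(2.786),0],[np.sin(2.786),np.cos(2.786),0],[0,0,1]])
for nm,q in(('rim',rim&(abs(L[...,1])>.024)),('lugs',n&(abs(L[...,1])<.007)&(abs(L[...,0])>.032)&(abs(L[...,0])<.042)&(L[...,2]<.12))):
    print(nm,q.sum(),np.percentile(W[q][:,2],[10,50,90]).round(4) if q.sum() else '')
E
python3 m.py
```

```text
7.2 [ 0.5391 -0.0327  0.1764] 159.38463873935132 [-0.3 -1.1 -1.9]
rim 7375 [0.0889 0.0897 0.0905]
lugs 499 [0.0888 0.0896 0.0903]
```

The lugs have dropped in; about 2 mm remains, so I'll push it home lightly.

Request:
servo_tool:
  motion:
    - [[0,0,0.01,0,0,0,0.1],[0,0,0.02,0,0,0,0.1],[0,0,0.025,0,0,0,0.1],[0,0,0.025,0,0,0,0.1],[0,0,0.025,0,0,0,0.1]]

```text
t: 7.75
eef_pos: [0.5393, -0.0327, 0.1723]
tcp_rot: [0.56, 3.091, 0.0]
contact_force: [-1.3, -0.1, 1.8]
gripper_width: 0.013
gripper_force: 59.9
```

```bash
python3 m.py
```

```text
7.75 [ 0.5393 -0.0327  0.1723] 159.47585234238596 [-1.3 -0.1  1.8]
rim 7544 [0.0867 0.0874 0.0882]
lugs 490 [0.0847 0.0855 0.0863]
```

The lugs are 1.9 mm below the rim, which is fully home. Now I release and retreat.

Request:
servo_tool:
  motion:
    - [[0,0,-0.005,0,0,0,0.1],[0,0,-0.005,0,0,0,0.6],[0,0,-0.005,0,0,0,0.6],[0,0,-0.005,0,0,0,0.6],[0,0,-0.005,0,0,0,0.6],[0,0,-0.1,0,0,0,0.6],[0,0,-0.25,0,0,0,0.6],[0,0,-0.45,0,0,0,0.6],[0,0,-0.55,0,0,0,0.6],[0,0,-0.55,0,0,0,0.6]]

```text
t: 8.8
eef_pos: [0.5401, -0.0328, 0.2863]
tcp_rot: [0.558, 3.084, 0.001]
contact_force: [-0.2, -0.2, 0.2]
gripper_width: 0.0512
gripper_force: 0.0
```

```bash
python3 m.py
```

```text
8.8 [ 0.5401 -0.0328  0.2863] 159.49160343809567 [-0.2 -0.2  0.2]
rim 3469 [0.0888 0.0897 0.0906]
lugs 191 [0.0868 0.0878 0.0885]
```

View pics/tmp.png

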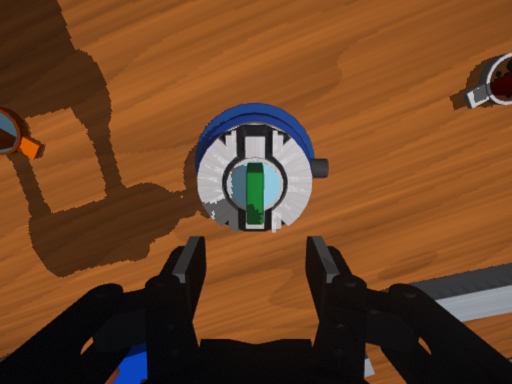

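The picture shows the cell at (256,183) with both lugs in the keyways, 1.9 mm below the rim. The head is back up, the gripper is clear, and the red and orange cells are untouched.

```bash
python3 -c "
from bench import r
print(r.hand_in())"
```

```text
the job is handed in; nothing more can be done
None
```

The fresh green-handled cell is seated with both lugs fully home in the keyways. The gripper has let go, the red and orange cells were not touched, and the job was handed in at about 9 s of robot time.

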